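# Tilt the tailor's clapper out of a half-opening drawer and hold it ready

## Robot

A 7-joint arm with a two-finger parallel gripper is mounted at the origin on the work surface. World frame = base frame: x ahead of the robot, y to its left, z up, the work surface at z = 0. Lengths are in m, angles in rad, forces in N, time in s.
With the tool pointing down it reaches from about 0.425 to 0.875 m from the base axis. Payload 4.7 kg.
Tool frame: the origin (TCP) lies at the very end of the fingers, on their centre line; the grasp point (between the pads) lies 19 mm behind it; z points along the fingers, y is the line along which they close (so a half turn about z gives the same grasp; the last joint's range is limited). The gripper opens to 87 mm and grips with 3 to 60 N. Pads are 19 mm wide; open, the fingers measure 117 mm over their backs; the gripper's body (75 mm by 190 mm) begins 51 mm behind the grasp point.
Start: joints at [-1.274, 0.321, -0.07, 1.45, 0.023, 1.371, -0.057], TCP at [0.181, 0.624, 0.223] pointing down, gripper open.
Joint ranges: [-2.86, 2.86], [-0.3, 2.09], [-1.38, 1.24], [0.06, 2.45], [-1.56, 4.7], [0.09, 2.05], [-2.69, 2.69]. Speed limits (rad/s): [2.57, 2.57, 3.14, 3.14, 3.14, 3.14, 3.14].

## Interface

Orientations are given as a rotation vector (axis times angle).
In Python, from bench import get_state, get_image, get_calibration, close_job gives the robot as it stands.
- The arm moves only by the shell command python3 -m crank 'ROWS' [FORCE]. ROWS is JSON, a list of rows, each a list of 5 numbers: the opening, from 0 (shut) to 1 (fully open), then the shift along the world's x, y, z in units of 0.2 m (1.0 is 0.2 m), then the turn about the world's z in units of 2 pi rad (1.0 is 2 pi rad). A call has 1 to 5 rows; each row is the pose to reach, as a shift and turn from the pose commanded when the call began, turning the shorter way round; what a row does not reach only later rows make up. A row lasts 1/8 s, in which the tool goes at most 62.5 mm and 10.7 degrees, less where a joint would pass 70% of its speed; a pose out of reach is approached as far as the arm can. A call with a number of a shift or a turn outside -1 to 1 is refused whole. A call with a gripper value outside its range is refused whole. The fingers move at their own pace and stop on an object; FORCE is the grip in N (left out, the last holds). Time passes only in rows, so rows that repeat a pose let the fingers close. It gives the time, the measured TCP pose, the force, the opening and the grip force at its end, in the units of the state.
- get_state(): the state, without advancing time (a new reading comes with each control period).
- get_image(name): name is "side" or "top"; returns the picture (400x640x3 uint8, red, green, blue); there is no depth.
- get_calibration(name): a dict with "fovy" (degrees; the focal length in pixels is half the picture's height over the tangent of half this angle, whatever the lens; pixels are square), "cx", "cy" (the principal point, pixels), "R" (3x3) and "t" (3): a world point X has camera coordinates R X + t. Camera axes: x right, y down, z forward; pixel columns grow to the right and rows downward; lengths in m; the calibration is good to about 2 mm. A picture is of the moment at which its call begins. get_calibration takes no time and is no camera call.
- close_job(): hands the job in; it is judged then, once.
The state is a dict: "time": time; "joint_positions": joint angles; "qd": joint speeds; "joint_torque": joint torques, N m; "position": TCP position; "tool_rot": TCP orientation; "ft_force": force on the tool from outside, world axes, zero at the start; "torque": the same for the moment, N m; "grip_width": opening from 0.0 (shut) to 1.0 (fully open); "grip_force": force on a finger pad.
Only numpy, scipy, OpenCV 4.12 (cv2) and the standard library are available. Lean on these libraries where they do the work, as an engineer would, in place of code of your own. Each camera call takes 0.05 s, during which the arm holds its last target. There are 200 camera calls.

## Task

The long wooden tailor's clapper lies in the drawer, which opens only half way. Pull the drawer out to its stop, tilt the clapper out diagonally past the cabinet's top board, and finish while still holding it, the way up it lay, level, centred and lengthwise about a hand's breadth above the grey pressing board, touching nothing else. Do not put it down or let go, and leave the other things on the table and on the cabinet where they are.

Things in the scene. Friction and masses are not known exactly. Their poses are not given: they have to be found in the camera images.
- cabinet: Fixed low plywood drawer cabinet, 400 mm deep (x), 250 mm wide (y), 117 mm high. Origin: centre of its underside; x points from its front to its back, so the drawer comes out towards -x; z up. Its top board (heights 102 to 117 mm) begins at x = -200 mm and covers whatever part of the drawer is not pulled out. A tin stands on it.
- drawer (a joint): How far the drawer is pulled out, m: 0 shut, stop at 0.205. It starts a little ajar, slides with about 2 N of friction plus light damping and stays where it is left.
- handle (a point): Middle of the drawer's handle: a round steel bar, 110 mm long across the front (cabinet y), level, 35 mm in front of the front panel's face, 94 mm above the table (18 mm below the panel's top edge), bar 11 mm thick (free room of 29 mm between bar and panel). Moves with the drawer. Axes as the cabinet's.
- drawer_floor (a point): Moves with the drawer, axes as the cabinet's: point on the drawer's floor (22 mm above the table) at the inside face of the front panel, midway across the long tray where the clapper lies. Tray: y from -73 to +73 mm, x from 0 to 350 mm; side and back walls up to 72 mm above the table. Beyond +73 mm: a 6 mm divider, 50 mm high, and a small tray with reels fixed in it.
- front_top (a point): Top edge of the drawer's front panel, at its inside face, same y as drawer_floor, 112 mm above the table; moves with the drawer, axes as the cabinet's. The panel is 12 mm thick (x from -12 to 0) and 246 mm wide. With the drawer at its stop, the opening between panel and top board is 205 mm long.
- clapper: Tailor's clapper: beech block 300 mm long (x), 40 mm wide (y), 30 mm high (z), about 260 g, round ends (radius 20 mm from above), dark finger grooves on the sides for looks only. Origin: centre of its underside. It lies flat in the long tray, x along the cabinet's x within a few degrees, +x end to the back, -x end 1 to 50 mm behind the front panel, and rides along with the drawer.
- clapper_back (a point): Middle of the clapper's back end face, the end deepest in the cabinet: at x = 150 mm, z = 15 mm of the clapper. Axes as the clapper's.
- board: Fixed pressing board on the table: a wooden base with a grey padded top, 320 mm long (x) x 120 mm wide (y), top 30 mm above the table. Origin: centre of its underside; x is its long axis, z up.
- cone: White thread cone, 66 mm wide, 150 mm high, standing; origin centre of underside. Leave alone.
- shears: Fabric shears, 250 x 80 mm, 12 mm high, lying on the green cutting mat at the left; origin at the pivot, underside. Leave alone.
- jar: Glass jar with metal lid, 60 mm wide, 85 mm high, on the cutting mat; origin centre of underside. Leave alone.
- tin: Flat round metal tin, 75 mm wide, 28 mm high, about the middle of the cabinet's top; origin centre of underside. Leave alone.
- mug: White mug, 80 mm wide, 90 mm high, between the robot and the cabinet; origin centre of underside. Leave alone.

How it is judged:
By the outcome, as a careful person would: the job done as asked, in the order asked, and still so for the second after the job is handed in, while the arm keeps its last pose, push and grip.
It also fails if it takes over 58 s, if anything falls off the work surface, if the arm or the gripper's body presses on something with over 40 N, if the wrist force passes 120 N, or if a joint passes its speed limit or range.

## Working session

There is one attempt and no reset: what is moved stays moved. The work goes in short steps, Python scripts to look and compute and a shell command to move; the robot and the scene stay as the last step left them, time stands still between calls to the robot, and variables do not carry over. Pictures are saved under pics/ and viewed, at most 10 in all, crops included, and the job is handed in when it is done.

```bash
ls; mkdir -p pics; python3 - <<'E'
from bench import *
import cv2,json
for n in("side","top"):
    cv2.imwrite(f"pics/{n}0.png",get_image(n)[:,:,::-1]); print(n,get_calibration(n))
print(get_state())
E
```

```text
pics
side {'fovy': 49.49157654930795, 'cx': 318.77796206005763, 'cy': 206.12318446976198, 'R': array([[-0.98988878, -0.14097142,  0.01572439],
       [-0.11499903,  0.73269281, -0.67077304],
       [ 0.08303868, -0.66579899, -0.74149597]]), 't': array([0.49364218, 0.05251272, 1.61599815])}
top {'fovy': 43.78949545224326, 'cx': 321.5457268830052, 'cy': 197.04506147445676, 'R': array([[ 0.00529424, -0.99962382,  0.02691078],
       [-0.99495144, -0.0079627 , -0.10004114],
       [ 0.10021779, -0.02624528, -0.99461931]]), 't': array([0.05489623, 0.47912547, 1.52269846])}
{'time': 0.1, 'joint_positions': array([-1.2739157 ,  0.32172764, -0.07007177,  1.45154048,  0.02263225,
        1.3707666 , -0.05690739]), 'qd': array([-0.00047554, -0.00273568,  0.00045202, -0.00284361,  0.00042339,
        0.00065865, -0.00210799]), 'joint_torque': array([-6.05220011e-04, -4.92573845e+01, -4.06088233e-01, -3.13402963e+01,
       -6.41906122e-02,  3.93961603e-02,  5.44199122e-05]), 'position': array([0.18129925, 0.6237075 , 0.22159085]), 'tool_rot': array([-4.42674722e-01, -3.11013880e+00,  2.59558710e-03]), 'ft_force': array([ 0.63454378, -0.34238135, -0.11899673]), 'torque': array([-0.03447859,  0.02673976,  0.02211313]), 'grip_force': 0.0, 'grip_width': 0.9991383845384155}
```

View pics/top0.png

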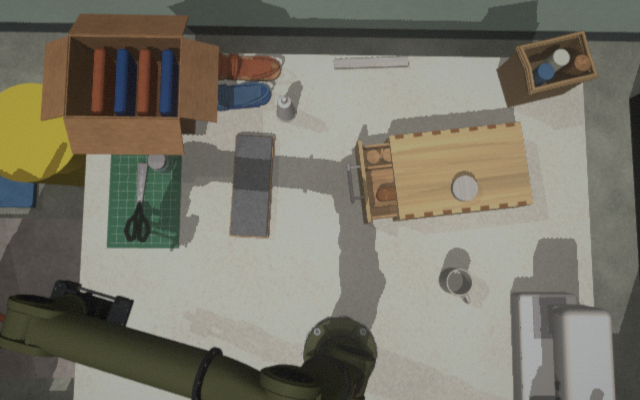

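View pics/side0.png

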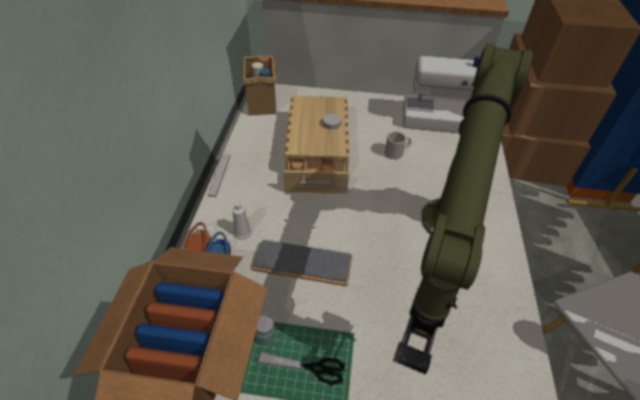

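The top view shows the cabinet top board with corners near (390,135), (523,124), (532,205), (398,217), the handle near (352,182), the tin at (465,188) and the grey board near (252,185). The side view agrees: handle bar near (317,183).

```bash
cat > h.py <<'E'
import numpy as np,cv2
from bench import *
def ray(n,u,v):
    c=get_calibration(n);f=200/np.tan(np.radians(c['fovy'])/2);R=c['R']
    d=R.T@np.array([(u-c['cx'])/f,(v-c['cy'])/f,1]);return -R.T@c['t'],d
def onz(n,u,v,z):
    o,d=ray(n,u,v);return o+d*(z-o[2])/d[2]
def proj(n,X):
    c=get_calibration(n);f=200/np.tan(np.radians(c['fovy'])/2);p=c['R']@np.array(X)+c['t']
    return np.array([c['cx']+f*p[0]/p[2],c['cy']+f*p[1]/p[2]])
E
python3 - <<'E'
from h import *
t=cv2.imread('pics/top0.png');s=cv2.imread('pics/side0.png')
a=cv2.resize(t[110:230,335:540],None,fx=3.9,fy=3.9,interpolation=3)
cv2.imwrite('pics/c0.png',a)
for n,im,box in(('top',t,(120,245,220,285)),):
    y0,y1,x0,x1=box
    g=cv2.cvtColor(im,cv2.COLOR_BGR2GRAY)[y0:y1,x0:x1]
    c,_=cv2.findContours((g<120).astype(np.uint8),0,2); c=max(c,key=cv2.contourArea)
    r=cv2.minAreaRect(c);P=cv2.boxPoints(r)+[x0,y0];W=np.array([onz(n,*p,.03) for p in P]);print(r,W,W.mean(0),[np.linalg.norm(W[i]-W[i-1]) for i in range(4)])
E
```

```text
((32.0, 64.5), (105.0, 64.0), 90.0) [[0.67929303 0.37593964 0.03      ]
 [0.68160363 0.17681316 0.03      ]
 [0.35419355 0.17261093 0.03      ]
 [0.3530553  0.36758264 0.03      ]] [0.51703638 0.27323659 0.03      ] [np.float64(0.3263447465421413), np.float64(0.19913989431604284), np.float64(0.3274370403829438), np.float64(0.19497503247057615)]
```

View pics/c0.png

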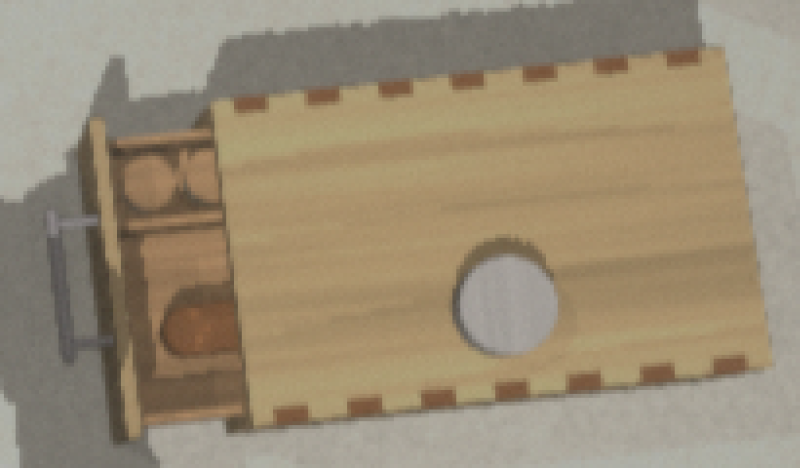

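The crop (×3.9, origin (335,110)) shows top board corners at crop (213,100), (722,46), (772,366), (250,428), the handle bar from (53,215) to (70,358), and the clapper's brown front end tip at (160,325), nearer the right tray wall.

```bash
python3 - <<'E'
from h import *
q=lambda u,v,z:onz('top',335+(u+.5)/3.9-.5,110+(v+.5)/3.9-.5,z)
C=np.array([q(213,100,.117),q(722,46,.117),q(772,366,.117),q(250,428,.117)])
print(C.round(4),[np.linalg.norm(C[i]-C[i-1]).round(4) for i in range(4)])
c=C.mean(0);ax=(C[1]+C[2]-C[0]-C[3])[:2];w=(C[0]+C[1]-C[2]-C[3])[:2]
print('c',c,'yaw',np.degrees(np.arctan2(ax[1],ax[0])),np.degrees(np.arctan2(-w[0],w[1])))
th=np.arctan2(ax[1],ax[0]);ex=np.array([np.cos(th),np.sin(th)]);ey=np.array([-ex[1],ex[0]])
def cab(p):return np.array([(p[:2]-c[:2])@ex,(p[:2]-c[:2])@ey]).round(4)
for nm,u,v,z in(('h1',53,215,.0995),('h2',70,358,.0995),('p1',104,122,.112),('p2',138,437,.112),('clapfront',160,325,.04),('cl_l',195,287,.05),('cl_r',195,357,.05)):
    X=q(u,v,z);print(nm,X.round(4),cab(X))
# bar in the side view
s=cv2.imread('pics/side0.png');t=cv2.imread('pics/top0.png')
a=cv2.resize(s[140:200,275:360],None,fx=6,fy=6,interpolation=3);b=cv2.resize(t[120:250,215:290],None,fx=3,fy=3,interpolation=3)
k=np.zeros((400,760,3),np.uint8);k[:360,:510]=a;k[:390,520:745]=b
cv2.imwrite('pics/c1.png',k)
E
```

```text
[[ 0.655  -0.1393  0.117 ]
 [ 0.7017 -0.5321  0.117 ]
 [ 0.4552 -0.5617  0.117 ]
 [ 0.4057 -0.165   0.117 ]] [np.float64(0.2507), np.float64(0.3956), np.float64(0.2482), np.float64(0.3998)]
c [ 0.55441023 -0.34952796  0.117     ] yaw -83.04869567598887 -83.64021040011114
h1 [ 0.5683 -0.0188  0.0995] [-0.3266  0.0538]
h2 [ 0.4588 -0.0317  0.0995] [-0.3271 -0.0564]
p1 [ 0.6382 -0.0567  0.112 ] [-0.2806  0.1186]
p2 [ 0.3986 -0.0816  0.112 ] [-0.2849 -0.1222]
clapfront [ 0.4911 -0.1084  0.04  ] [-0.2471 -0.0337]
cl_l [ 0.5203 -0.1348  0.05  ] [-0.2173 -0.0079]
cl_r [ 0.4649 -0.1344  0.05  ] [-0.2244 -0.0628]
```

View pics/c1.png

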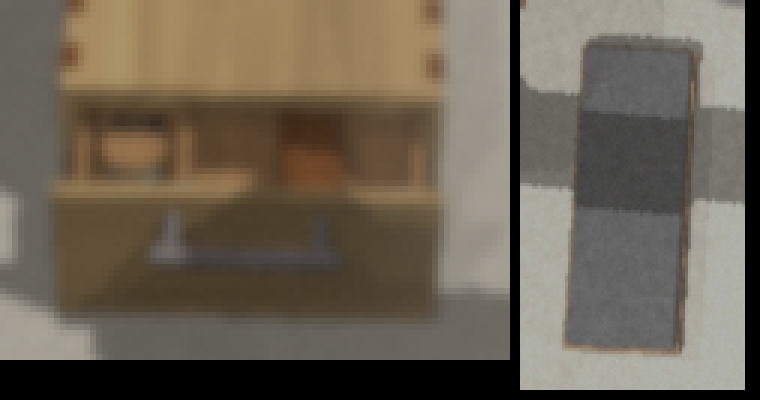

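The side crop shows the handle bar at crop (150–340,255) and the clapper's end at (312,150). The board crop shows grey-top corners at (583,45), (693,48), (681,350), (566,346). The handle centre comes out near (0.514, -0.025), and the cabinet yaw is about -83.3°, so I'll move now.

```bash
python3 -m crank '[[0.29,1,-0.9,0,0.063],[0.29,1,-0.9,0,0.063],[0.29,1,-0.9,0,0.063],[0.29,1,-0.9,0,0.063],[0.29,1,-0.9,0,0.063]]' 30
python3 -m crank '[[0.29,0.66,-1,0,0],[0.29,0.66,-1,0,0],[0.29,0.66,-1,0,0],[0.29,0.66,-1,0,0],[0.29,0.66,-1,0,0]]'
python3 -m crank '[[0.29,0,-1,0,0],[0.29,0,-1,0,0],[0.29,0,-1,0,0],[0.29,0,-1,0,0],[0.29,0,-1,0,0]]'
python3 - <<'E'
from h import *
q=lambda u,v:onz('top',215+(u-520+.5)/3-.5,120+(v+.5)/3-.5,.03)
C=np.array([q(583,45),q(693,48),q(681,350),q(566,346)]);print(C,C.mean(0))
d=(C[0]+C[1]-C[2]-C[3]);e=(C[0]+C[3]-C[1]-C[2]);print(np.degrees(np.arctan2(d[1],d[0])),np.linalg.norm(d)/2,np.linalg.norm(e)/2,np.degrees(np.arctan2(-e[0],e[1])))
s=get_state();print(s)
from scipy.spatial.transform import Rotation as R
m=R.from_rotvec(s['tool_rot']).as_matrix();print(m,np.degrees(np.arctan2(m[1,1],m[0,1])))
E
```

```text
time: 0.72
position: [0.3855, 0.4397, 0.2223]
tool_rot: [-0.166, 3.136, -0.003]
ft_force: [-0.0, 1.2, -0.1]
grip_width: 0.519
grip_force: 0.0
time: 1.35
position: [0.5161, 0.2383, 0.2223]
tool_rot: [-0.163, 3.137, -0.004]
ft_force: [-0.3, 0.0, -0.1]
grip_width: 0.288
grip_force: 0.0
time: 1.98
position: [0.5132, 0.0447, 0.2225]
tool_rot: [0.177, -3.136, -0.001]
ft_force: [0.1, 1.5, 0.5]
grip_width: 0.291
grip_force: 0.0
[[0.67139158 0.32713389 0.03      ]
 [0.66951902 0.2130397  0.03      ]
 [0.35594783 0.22049492 0.03      ]
 [0.35932235 0.33735047 0.03      ]] [0.5140452  0.27450475 0.03      ]
-1.6179430741747978 0.31294497248186665 0.11550466772684401 -1.301512704362179
{'time': 1.975, 'joint_positions': array([-0.47827651,  0.02731532,  0.34861367,  1.79334104, -0.01061615,
        1.32266866,  1.55609873]), 'qd': array([-0.02704417,  0.011829  , -0.04152111, -0.00767211, -0.01173057,
       -0.00223944, -0.00662938]), 'joint_torque': array([  1.57286279, -30.82112789,   1.83772355, -30.72834849,
         0.32877632,   0.12323676,   0.08696588]), 'position': array([0.51320487, 0.04472339, 0.22248338]), 'tool_rot': array([ 1.76576983e-01, -3.13647876e+00, -1.49694272e-03]), 'ft_force': array([0.07925539, 1.4897235 , 0.53722107]), 'torque': array([0.0422057 , 0.06234041, 0.02553719]), 'grip_force': 0.0, 'grip_width': 0.2913404705923194}
[[-9.93681124e-01 -1.12239848e-01 -2.00358378e-04]
 [-1.12239988e-01  9.93680681e-01  9.43257170e-04]
 [ 9.32212086e-05  9.59785067e-04 -9.99999535e-01]] 96.44445212118897
```

```bash
python3 -m crank '[[0.29,0.005,-0.35,0,0],[0.29,0.005,-0.35,-0.2,0],[0.29,0.005,-0.35,-0.45,0],[0.29,0.005,-0.35,-0.55,0],[0.29,0.005,-0.35,-0.6,0]]'
python3 -m crank '[[0.29,0,0,-0.07,0],[0.29,0,0,-0.14,0],[0.29,0,0,-0.14,0]]'
python3 -m crank '[[0,0,0,0,0],[0,0,0,0,0],[0,0,0,0,0],[0,0,0,0,0]]' 30
```

```text
time: 2.6
position: [0.5138, -0.0229, 0.101]
tool_rot: [0.184, -3.134, -0.001]
ft_force: [0.9, -0.1, 0.3]
grip_width: 0.286
grip_force: 0.0
time: 2.98
position: [0.5137, -0.0256, 0.0736]
tool_rot: [0.178, -3.135, -0.0]
ft_force: [-0.0, 0.3, 0.3]
grip_width: 0.288
grip_force: 0.0
time: 3.48
position: [0.5149, -0.0257, 0.0752]
tool_rot: [-0.177, 3.135, 0.001]
ft_force: [-0.3, -0.2, 2.1]
grip_width: 0.115
grip_force: 30.0
```

```bash
python3 -m crank '[[0,-0.008,0.07,0,0],[0,-0.02,0.17,0,0],[0,-0.032,0.27,0,0],[0,-0.044,0.37,0,0],[0,-0.053,0.45,0,0]]'
python3 -m crank '[[0,-0.006,0.05,0,0],[0,-0.012,0.1,0,0],[0,-0.018,0.15,0,0],[0,-0.018,0.15,0,0]]'
```

```text
time: 4.1
position: [0.5042, 0.0648, 0.0752]
tool_rot: [-0.178, 3.135, -0.001]
ft_force: [-0.2, -2.8, 4.8]
grip_width: 0.113
grip_force: 30.0
time: 4.6
position: [0.5004, 0.0965, 0.0752]
tool_rot: [-0.18, 3.135, 0.003]
ft_force: [-0.8, 2.3, 4.5]
grip_width: 0.113
grip_force: 30.0
```

```bash
python3 -m crank '[[0,-0.003,0.025,0,0],[0,-0.006,0.05,0,0],[0,-0.006,0.05,0,0]]'
python3 -m crank '[[0,-0.002,0.02,0,0],[0,-0.002,0.02,0,0]]'
```

```text
time: 4.97
position: [0.5003, 0.0972, 0.0751]
tool_rot: [-0.172, 3.136, -0.013]
ft_force: [1.3, -16.3, 8.7]
grip_width: 0.113
grip_force: 30.0
time: 5.22
position: [0.5003, 0.0972, 0.0751]
tool_rot: [-0.168, 3.137, -0.021]
ft_force: [0.5, -23.2, 9.0]
grip_width: 0.115
grip_force: 30.0
```

```bash
python3 -m crank '[[0,0.006,-0.055,0,0],[0,0.006,-0.055,0,0],[0.29,0.006,-0.055,0,0],[0.29,0.006,-0.055,0,0]]'
python3 -m crank '[[0.29,0,0,0.2,0],[0.29,0,0,0.4,0],[0.29,0,0.2,0.7,0],[0.29,0,0.5,0.9,0],[0.29,0,0.8,0.9,0]]'
python3 -m crank '[[0.29,0,0.5,0,-0.1],[0.29,0,0.5,0,-0.1],[0.29,0,0.5,0,-0.1],[0.29,0,0.5,0,-0.1]]'
python3 - <<'E'
from h import *
t=get_image('top');t=t[:,:,::-1];cv2.imwrite('pics/top1.png',t)
cv2.imwrite('pics/c2.png',cv2.resize(t[100:240,290:490],None,fx=4,fy=4,interpolation=3))
E
```

```text
time: 5.72
position: [0.4991, 0.0978, 0.074]
tool_rot: [0.178, -3.135, -0.001]
ft_force: [0.3, 0.3, -0.0]
grip_width: 0.246
grip_force: 0.0
time: 6.35
position: [0.501, 0.2456, 0.2559]
tool_rot: [-0.174, 3.132, 0.004]
ft_force: [0.4, 0.6, 0.3]
grip_width: 0.287
grip_force: 0.0
time: 6.85
position: [0.4987, 0.3452, 0.2514]
tool_rot: [-0.802, -3.036, 0.002]
ft_force: [0.2, -0.1, -0.1]
grip_width: 0.284
grip_force: 0.0
```

View pics/c2.png

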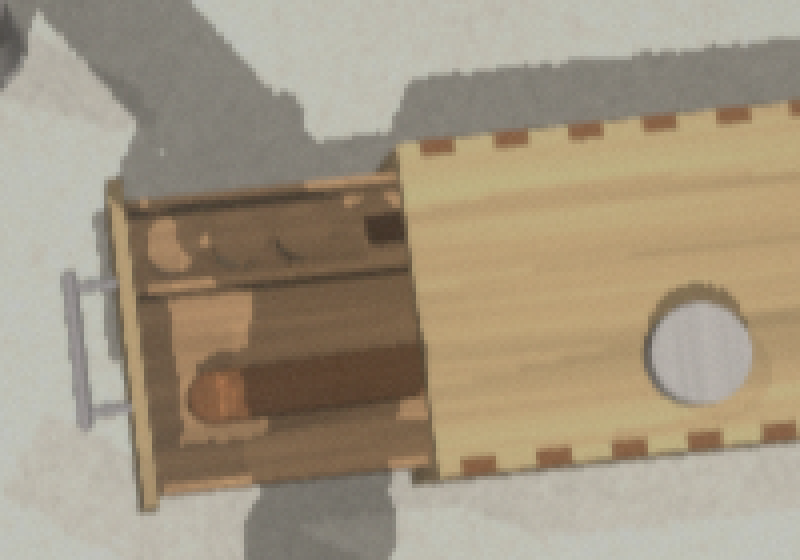

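The crop (×4, origin (290,100)) shows the drawer fully out. The clapper's tip is at (188,400), its upper edge runs (245,363)→(425,343) and its lower edge (245,418)→(425,395).

```bash
cat >> h.py <<'E'
C0=np.array([.5544,-.3495]);th=np.radians(-83.35);ex=np.array([np.cos(th),np.sin(th)]);ey=np.array([-ex[1],ex[0]])
def cab(p):return np.array([(p[:2]-C0)@ex,(p[:2]-C0)@ey]).round(4)
def wor(x,y):return (C0+x*ex+y*ey).round(4)
E
python3 - <<'E'
from h import *
q=lambda u,v,z:onz('top',290+(u+.5)/4-.5,100+(v+.5)/4-.5,z)
for nm,u,v,z in(('tip',188,400,.05),('l1',245,363,.052),('l2',420,344,.052),('r1',245,418,.052),('r2',420,396,.052),('panel_in',153,400,.112),('top_edge',429,400,.117),('h1',71,275,.0995),('h2',84,427,.0995),('div',300,282,.05),('wallR',300,480,.072)):
    X=q(u,v,z);print(nm,X[:2].round(4),cab(X))
E
```

```text
tip [0.4685 0.0127] [-0.3697 -0.0434]
l1 [ 0.4971 -0.0308] [-0.3232 -0.02  ]
l2 [ 0.5129 -0.1652] [-0.1878 -0.0199]
r1 [ 0.4549 -0.0307] [-0.3281 -0.0619]
r2 [ 0.4728 -0.1649] [-0.1928 -0.0597]
panel_in [0.4624 0.0418] [-0.3994 -0.0461]
top_edge [ 0.4635 -0.1601] [-0.1986 -0.0684]
h1 [0.5562 0.1026] [-0.4489  0.0542]
h2 [0.4432 0.0921] [-0.4515 -0.0593]
div [ 0.5604 -0.0734] [-0.2736  0.0379]
wallR [ 0.4068 -0.0703] [-0.2944 -0.1143]
```

```bash
python3 -m crank '[[0.75,-0.05,-1,0,-0.149],[0.75,-0.05,-1,0,-0.149],[0.75,-0.05,-1,0,-0.149],[0.75,-0.05,-1,0,-0.149],[0.75,-0.05,-1,0,-0.149]]' 
python3 -m crank '[[0.75,-0.04,-1.05,0,0]]' ; python3 -m crank '[[0.75,-0.04,-1,0,0],[0.75,-0.04,-1,0,0],[0.75,-0.04,-1,0,0],[0.75,-0.04,-1,0,0],[0.75,-0.04,-1,0,0]]'
python3 - <<'E'
from h import *
from scipy.spatial.transform import Rotation as R
s=get_state();m=R.from_rotvec(s['tool_rot']).as_matrix();print(s['position'],s['joint_positions'],np.degrees(np.arctan2(m[1,1],m[0,1])), wor(-.29,-.0405))
E
```

```text
time: 7.52
position: [0.4895, 0.1423, 0.2526]
tool_rot: [-2.094, -2.341, -0.0]
ft_force: [-0.3, 0.7, 0.5]
grip_width: 0.724
grip_force: 0.0
time: 8.15
position: [0.4816, -0.0559, 0.2525]
tool_rot: [-2.086, -2.348, -0.001]
ft_force: [0.4, 0.1, -1.0]
grip_width: 0.75
grip_force: 0.0
[ 0.48160485 -0.05591398  0.25247781] [-0.51215831 -0.07284218  0.55027106  1.81826058  0.03783412  1.38578139
  0.14838482] 6.785292950558079 [ 0.4806 -0.0661]out of range: a shift must lie within [-1, 1]
```

```bash
python3 -m crank '[[0.75,-0.005,-0.05,0,0],[0.75,-0.005,-0.05,-0.3,0],[0.75,-0.005,-0.05,-0.6,0],[0.75,-0.005,-0.05,-0.85,0],[0.75,-0.005,-0.05,-0.9,0]]' 
python3 -m crank '[[0.75,0,0,-0.1,0],[0.75,0,0,-0.18,0],[0.75,0,0,-0.23,0],[0.75,0,0,-0.23,0]]'
python3 - <<'E'
from h import *
t=get_image('top')[:,:,::-1];s=get_image('side')[:,:,::-1]
k=np.zeros((560,800,3),np.uint8)
k[:,:400]=cv2.resize(t[110:250,310:410],None,fx=4,fy=4,interpolation=3)
k[:,400:]=cv2.resize(s[100:240,270:370],None,fx=4,fy=4,interpolation=3)
cv2.imwrite('pics/c3.png',k)
E
```

```text
time: 8.78
position: [0.4781, -0.0648, 0.0696]
tool_rot: [-2.079, -2.349, 0.008]
ft_force: [0.0, -0.1, 0.4]
grip_width: 0.751
grip_force: 0.0
time: 9.28
position: [0.4807, -0.0658, 0.0266]
tool_rot: [-2.084, -2.35, 0.001]
ft_force: [-0.2, -0.3, 0.3]
grip_width: 0.748
grip_force: 0.0
```

View pics/c3.png

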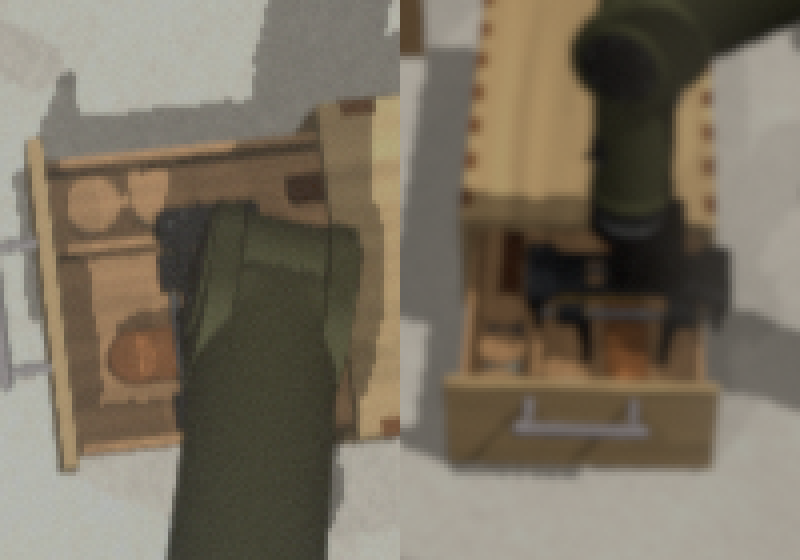

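The fingers straddle the clapper in both views: side crop fingers at x≈585 and 668 with the clapper at 608–655. I'll close, drag it forward 25 mm, then tilt with a light grip.

```bash
python3 -m crank '[[0,0,0,0,0],[0,0,0,0,0],[0,0,0,0,0],[0,0,0,0,0],[0,0,0,0,0]]' 20
python3 -m crank '[[0,-0.004,0.035,0.005,0],[0,-0.008,0.07,0.005,0],[0,-0.012,0.1,0.005,0],[0,-0.014,0.125,0.005,0],[0,-0.014,0.125,0.005,0]]'
python3 -m crank '[[0,0,0,0.03,0],[0,0,0,0.07,0],[0,0,0,0.11,0],[0,0,0,0.15,0],[0,0,0,0.15,0]]' 6
python3 - <<'E'
from h import *
s=get_image('side')[:,:,::-1];cv2.imwrite('pics/s4.png',s)
cv2.imwrite('pics/c4.png',cv2.resize(s[130:230,270:370],None,fx=5,fy=5,interpolation=3))
E
```

```text
time: 10.0
position: [0.4809, -0.0659, 0.0268]
tool_rot: [2.085, 2.35, 0.0]
ft_force: [-0.5, 1.1, 0.8]
grip_width: 0.453
grip_force: 19.9
time: 10.62
position: [0.4778, -0.0401, 0.0276]
tool_rot: [-2.084, -2.351, -0.0]
ft_force: [0.6, 0.7, -2.6]
grip_width: 0.46
grip_force: 19.9
time: 11.25
position: [0.4785, -0.041, 0.0585]
tool_rot: [2.085, 2.349, 0.002]
ft_force: [-0.3, 0.1, -1.4]
grip_width: 0.46
grip_force: 6.0
```

View pics/c4.png

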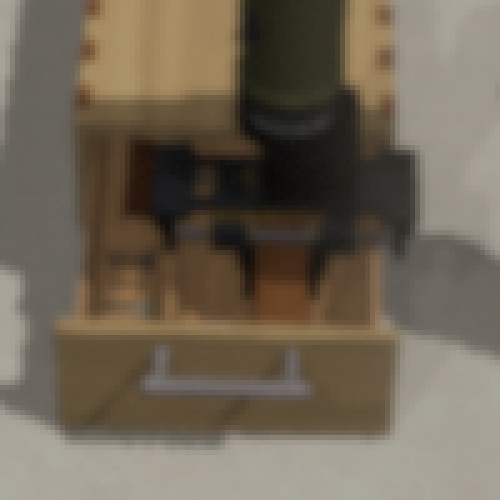

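```bash
python3 -m crank '[[0,0,0,0.05,0],[0,0,0,0.1,0],[0,0,0,0.15,0],[0,0,0,0.2,0],[0,0,0,0.24,0]]'
python3 -m crank '[[0,0,0,0,0],[0,0,0,0,0]]'
python3 - <<'E'
from h import *
t=get_image('top')[:,:,::-1];s=get_image('side')[:,:,::-1];cv2.imwrite('pics/s5.png',s);cv2.imwrite('pics/t5.png',t)
k=np.zeros((560,800,3),np.uint8)
k[:,:400]=cv2.resize(t[110:250,310:410],None,fx=4,fy=4,interpolation=3)
k[:,400:]=cv2.resize(s[100:240,270:370],None,fx=4,fy=4,interpolation=3)
cv2.imwrite('pics/c5.png',k);st=get_state()
p=st['position'];x,y=cab(p);print(p,x,y)
for th in(0,np.radians(20),np.radians(24)):
    a=80*np.cos(th)/1000+.0*1;z=p[2]+.014+.08*np.sin(th)
    w=wor(x-a,y);print(np.degrees(th),'side crop',(proj('side',[*w,z])-[270,100])*4+[400,0],'top crop',(proj('top',[*w,z])-[310,110])*4)
E
```

```text
time: 11.92
position: [0.4782, -0.0409, 0.1065]
tool_rot: [2.085, 2.35, 0.001]
ft_force: [-0.3, 0.1, -1.9]
grip_width: 0.458
grip_force: 6.0
time: 12.18
position: [0.4781, -0.0404, 0.1057]
tool_rot: [-2.084, -2.351, -0.001]
ft_force: [-0.6, 0.7, -1.5]
grip_width: 0.458
grip_force: 6.0
[ 0.47805886 -0.04051779  0.10551983] -0.3157 -0.04
0.0 side crop [624.3827922  364.69796366] top crop [ 75.99018181 348.76459048]
20.0 side crop [625.29473276 339.03198157] top crop [ 84.30427538 344.16417435]
24.000000000000004 side crop [625.54765157 333.15051743] top crop [ 87.58537726 343.1666174 ]
```

View pics/c5.png

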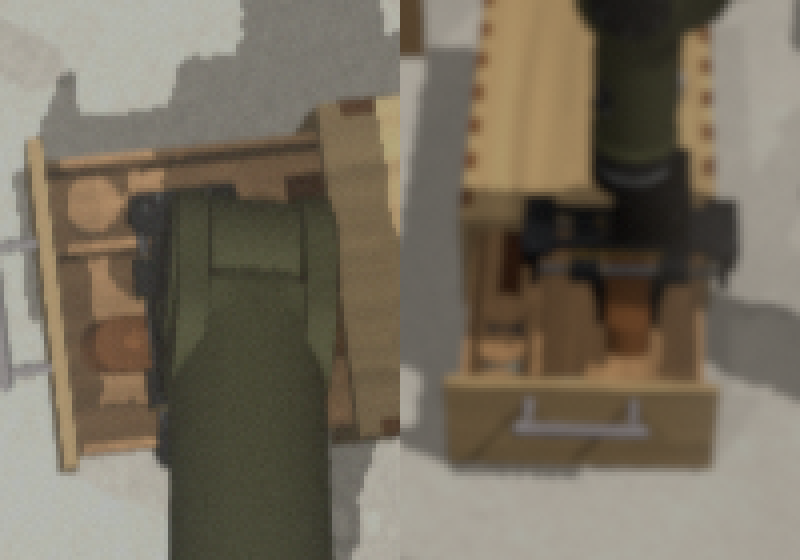

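The clapper end at side crop (628,352) matches the 20° prediction, and the top crop tip is at (83,345). So the back end rests on the drawer floor, with about 16 mm clearance at both the panel and the top board. I'll tighten the grip and slide out along its own axis.

```bash
python3 -m crank '[[0,0,0,0,0],[0,0,0,0,0],[0,0,0,0,0]]' 50
python3 -m crank '[[0,-0.006,0.05,0.02,0],[0,-0.012,0.11,0.04,0],[0,-0.02,0.17,0.062,0],[0,-0.027,0.23,0.084,0],[0,-0.034,0.29,0.106,0]]'
python3 -m crank '[[0,-0.007,0.06,0.022,0],[0,-0.014,0.12,0.044,0],[0,-0.021,0.18,0.066,0],[0,-0.03,0.25,0.092,0],[0,-0.036,0.31,0.113,0]]'
python3 -m crank '[[0,0,0,0.05,0],[0,0,0,0.15,0],[0,0,0,0.3,0],[0,0,0,0.5,0],[0,0,0,0.6,0]]'
python3 - <<'E'
from h import *
t=get_image('top')[:,:,::-1];s=get_image('side')[:,:,::-1];cv2.imwrite('pics/s6.png',s);cv2.imwrite('pics/t6.png',t)
k=np.zeros((560,800,3),np.uint8)
k[:,:400]=cv2.resize(t[110:250,280:380],None,fx=4,fy=4,interpolation=3)
k[:,400:]=cv2.resize(s[100:240,270:370],None,fx=4,fy=4,interpolation=3)
cv2.imwrite('pics/c6.png',k)
st=get_state();p=st['position'];x,y=cab(p);print(p,x,y,st['ft_force'],st['torque'])
E
```

```text
time: 12.65
position: [0.478, -0.0409, 0.1056]
tool_rot: [2.085, 2.35, -0.0]
ft_force: [0.4, 1.9, -1.9]
grip_width: 0.458
grip_force: 50.0
time: 13.28
position: [0.4711, 0.0181, 0.1272]
tool_rot: [2.084, 2.35, 0.0]
ft_force: [0.1, -0.1, -2.3]
grip_width: 0.455
grip_force: 50.0
time: 13.9
position: [0.4639, 0.0802, 0.1498]
tool_rot: [2.084, 2.35, 0.0]
ft_force: [0.0, 0.3, -2.5]
grip_width: 0.458
grip_force: 50.0
time: 14.52
position: [0.465, 0.0784, 0.2723]
tool_rot: [2.085, 2.347, 0.005]
ft_force: [0.3, 0.8, -3.9]
grip_width: 0.452
grip_force: 50.0
[0.4656597  0.07870971 0.27243072] -0.4356 -0.0386 [ 0.2878504   0.22105462 -2.64659435] [ 0.12333744 -0.03609585  0.01779601]
```

View pics/c6.png

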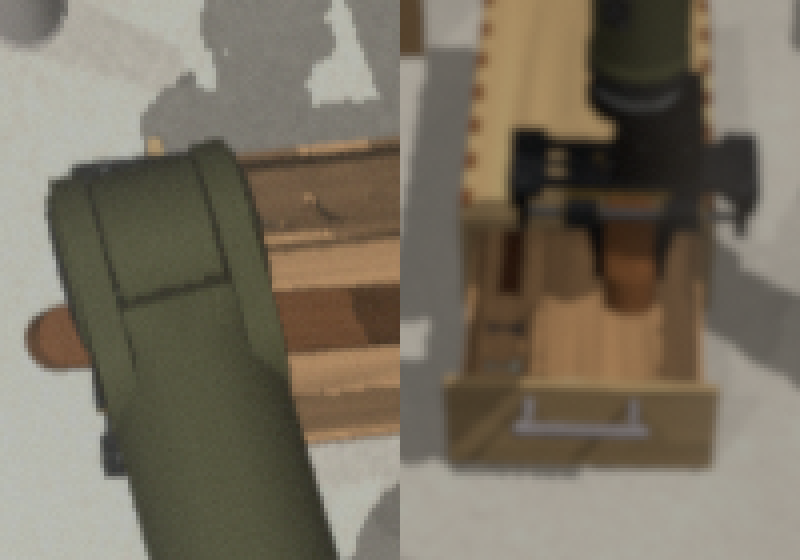

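The clapper is out and held at about 20°: top crop tip at (28,340), side crop end at (632,300). To level it without letting go, I'll rest only its back end on the bare front edge of the cabinet top and lower the grip until it lies level.

```bash
python3 -m crank '[[0,0.01,-0.1,0,0],[0,0.026,-0.22,-0.05,0],[0,0.026,-0.22,-0.15,0],[0,0.026,-0.22,-0.25,0],[0,0.026,-0.22,-0.3,0]]'
python3 -m crank '[[0,0,0,-0.03,0],[0,0,0,-0.06,0],[0,0,0,-0.09,0],[0,0,0,-0.12,0],[0,0,0,-0.15,0]]' 6
python3 -m crank '[[0,0,0,-0.05,0],[0,0,0,-0.1,0],[0,0,0,-0.15,0],[0,0,0,-0.2,0],[0,0,0,-0.22,0]]'
```

```text
time: 15.25
position: [0.468, 0.0344, 0.2075]
tool_rot: [-2.085, -2.348, 0.004]
ft_force: [-0.4, 0.3, -3.3]
grip_width: 0.455
grip_force: 50.0
time: 15.88
position: [0.4694, 0.0352, 0.1793]
tool_rot: [2.084, 2.35, 0.001]
ft_force: [-0.1, 0.9, -0.7]
grip_width: 0.461
grip_force: 6.0
time: 16.5
position: [0.4688, 0.0349, 0.1346]
tool_rot: [-2.085, -2.35, 0.002]
ft_force: [-0.6, 0.0, -1.3]
grip_width: 0.457
grip_force: 6.0
```

```bash
python3 -m crank '[[0,0,0,-0.02,0],[0,0,0,-0.04,0],[0,0,0,-0.05,0],[0,0,0,-0.05,0]]'
python3 - <<'E'
from h import *
s=get_image('side')[:,:,::-1];cv2.imwrite('pics/s7.png',s)
st=get_state();p=st['position'];x,y=cab(p);print(p,x,y,st['ft_force'])
# brown end mask in side view
for f in('s5','s6','s7'):
    im=cv2.imread(f'pics/{f}.png');h=cv2.cvtColor(im,cv2.COLOR_BGR2HSV)
    m=cv2.inRange(h,(4,110,50),(13,255,200));m[:, :310]=0;m[:,345:]=0;m[:140]=0;m[:, :][210:]=0
    v,u=np.nonzero(m);print(f,len(u),u.min(),u.max(),v.min(),v.max(),h[168,327],h[178,327])
for t in(-4,0,4,8):
    a=np.radians(t);w=wor(x-.08*np.cos(a)-.019*np.sin(a)*0,y);
    print(t,[proj('side',[*w,p[2]+.014+.08*np.sin(a)+d]).round(1) for d in(-.019,.011)])
E
```

```text
time: 17.0
position: [0.4692, 0.0351, 0.1254]
tool_rot: [2.085, 2.35, 0.0]
ft_force: [0.2, 0.9, -0.9]
grip_width: 0.457
grip_force: 6.0
[0.46923993 0.03501419 0.12550973] -0.3918 -0.0401 [-0.11816978  0.09597497 -1.71471786]
s5 185 321 333 165 188 [11 52 54] [ 13 165  99]
s6 254 321 334 150 177 [ 13 160  99] [ 14 137 112]
s7 258 316 332 161 205 [20 59 13] [ 8 32 63]
-4 [array([325.8, 207.9]), array([326., 202.])]
0 [array([325.8, 206.9]), array([326.1, 201. ])]
4 [array([325.8, 205.8]), array([326.1, 199.8])]
8 [array([325.9, 204.5]), array([326.2, 198.5])]
```

```bash
python3 -m crank '[[0,0,0,-0.01,0],[0,0,0,-0.018,0],[0,0,0,-0.018,0],[0,0,0,-0.018,0]]'
python3 -m crank '[[0,0,0,0,0],[0,0,0,0,0],[0,0,0,0,0],[0,0,0,0,0]]' 58
python3 -m crank '[[0,0,0,0.1,0],[0,0,0,0.25,0],[0,0,0.1,0.4,0],[0,0,0.4,0.5,0],[0,0,0.7,0.6,0]]'
python3 -m crank '[[0,-0.1,0.3,0,0.03],[0,-0.1,0.5,0,0.05],[0,-0.1,0.6,0,0.08],[0,-0.1,0.6,0,0.11],[0,-0.1,0.6,0,0.14]]'
python3 -m crank '[[0,0,0,0,0.03],[0,0,0,0,0.06],[0,0,0,0,0.087],[0,0,0,0,0.087],[0,0,0,0,0.087]]'
```

```text
time: 17.55
position: [0.4693, 0.0351, 0.1219]
tool_rot: [2.085, 2.35, 0.0]
ft_force: [0.5, 0.5, -1.2]
grip_width: 0.458
grip_force: 6.0
time: 18.05
position: [0.4692, 0.035, 0.1219]
tool_rot: [2.085, 2.35, 0.0]
ft_force: [-0.3, 0.3, -2.0]
grip_width: 0.454
grip_force: 58.0
time: 18.68
position: [0.4693, 0.1745, 0.2422]
tool_rot: [2.088, 2.348, 0.001]
ft_force: [2.5, -0.2, -3.4]
grip_width: 0.453
grip_force: 58.0
time: 19.3
position: [0.4489, 0.2935, 0.2406]
tool_rot: [-0.881, -3.015, 0.003]
ft_force: [1.7, -0.1, -2.1]
grip_width: 0.455
grip_force: 58.0
time: 19.92
position: [0.4491, 0.2933, 0.241]
tool_rot: [-0.049, -3.141, 0.001]
ft_force: [-0.6, 0.0, -2.9]
grip_width: 0.453
grip_force: 58.0
```

```bash
python3 -m crank '[[0,-0.025,-0.085,-0.1,0],[0,-0.025,-0.085,-0.25,0],[0,-0.025,-0.085,-0.4,0],[0,-0.025,-0.085,-0.52,0],[0,-0.025,-0.085,-0.57,0]]'
python3 -m crank '[[0,0,0,0,0],[0,0,0,0,0],[0,0,0,0,0],[0,0,0,0,0]]'
python3 - <<'E'
from h import *
t=get_image('top')[:,:,::-1];s=get_image('side')[:,:,::-1];cv2.imwrite('pics/s8.png',s);cv2.imwrite('pics/t8.png',t)
print(get_state()['position'])
k=np.zeros((560,800,3),np.uint8)
k[:,:280]=cv2.resize(t[110:250,215:285],None,fx=4,fy=4,interpolation=3)
k[:480,280:]=cv2.resize(s[190:310,240:370],None,fx=4,fy=4,interpolation=3)
cv2.imwrite('pics/c8.png',k)
E
```

```text
time: 20.55
position: [0.4433, 0.276, 0.1259]
tool_rot: [-0.047, -3.139, 0.003]
ft_force: [0.4, 0.5, -2.7]
grip_width: 0.456
grip_force: 58.0
time: 21.05
position: [0.4445, 0.2769, 0.128]
tool_rot: [0.044, 3.14, 0.001]
ft_force: [0.1, -0.1, -2.9]
grip_width: 0.454
grip_force: 58.0
[0.44435486 0.27677264 0.12775219]
```

View pics/c8.png

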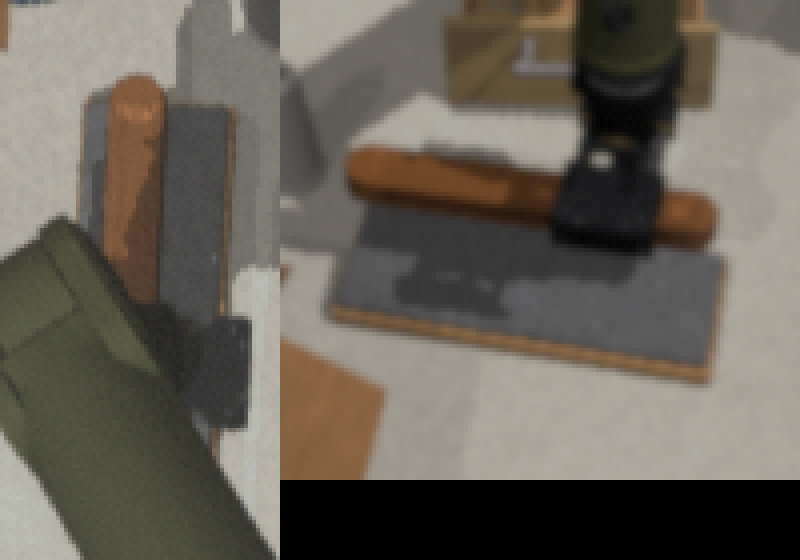

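The side crop (×4, origin (240,190), offset 280) shows the clapper held above the board, running from (347,175) to (718,222). The top crop shows its back end at (136,76). Next I'll measure level and centring from the edges.

```bash
python3 - <<'E'
from h import *
s=cv2.imread('pics/s8.png');h=cv2.cvtColor(s,cv2.COLOR_BGR2HSV)
m=(((h[...,0]<15)|(h[...,0]>175))&(h[...,1]>115)&(h[...,2]>25)).astype(np.uint8)
m[:222]=0;m[256:]=0;m[:,:255]=0;m[:,352:]=0
_,l,st,_=cv2.connectedComponentsWithStats(m)
for i in range(1,len(st)):
    if st[i,4]>30:print(st[i])
p=get_state()['position'];yaw=np.radians(-1.65);d=np.array([np.cos(yaw),np.sin(yaw),0]);n=np.array([-d[1],d[0],0])
def pl(u,v,off):
    o,r=ray('side',u,v);k=(n@(p+off*n-o))/(n@r);X=o+k*r;return np.array([(X-p)@d,X[2]])
bot=[];top=[]
for u in list(range(264,306,2))+list(range(336,348,2)):
    v=np.nonzero(m[:,u])[0]
    if len(v):bot.append(pl(u,v.max()+.5,.02));top.append(pl(u,v.min()-.5,-.02))
for nm,a in(('bot',bot),('top',top)):
    a=np.array(a)
    for w,q in(('all',a),('left',a[a[:,0]>.06])):
        c=np.polyfit(q[:,0],q[:,1],1);print(nm,w,len(q),'deg',np.degrees(np.arctan(c[0])).round(2),'z0',c[1].round(4),'res',np.std(q[:,1]-np.polyval(c,q[:,0])).round(4))
    print(a.round(4)[::3].tolist())
u=np.nonzero(m.any(0))[0];print(u.min(),u.max(),pl(u.min()-.5,234,0),pl(u.max()+.5,246,0))
E
```

```text
[257 227  54  20 660]
[334 238  14  14 161]
bot all 27 deg -1.1 z0 0.1292 res 0.0026
bot left 21 deg -0.25 z0 0.1273 res 0.0017
[[0.1907, 0.1242], [0.1707, 0.1289], [0.1512, 0.1283], [0.1318, 0.1277], [0.1124, 0.1271], [0.093, 0.1265], [0.0737, 0.1259], [-0.0411, 0.1277], [-0.06, 0.1271]]
top all 27 deg 0.63 z0 0.1407 res 0.0016
top left 21 deg 0.97 z0 0.1398 res 0.0016
[[0.1994, 0.1446], [0.1797, 0.1439], [0.16, 0.1432], [0.1403, 0.1426], [0.1207, 0.1419], [0.1011, 0.1412], [0.0815, 0.1405], [-0.0346, 0.1417], [-0.0538, 0.141]]
257 347 [0.22058815 0.12580256] [-0.07442067  0.13285037]
```

```bash
python3 - <<'E'
from h import *
S=np.mean([get_image('side').astype(float) for _ in range(6)],0);T=np.mean([get_image('top').astype(float) for _ in range(3)],0)
C=S[...,0]/(S.sum(2)+1)   # redness
C=cv2.GaussianBlur(C,(0,0),.7)
p=get_state()['position'];yaw=np.radians(-1.65);d=np.array([np.cos(yaw),np.sin(yaw),0]);n=np.array([-d[1],d[0],0])
def pl(u,v,off):
    o,r=ray('side',u,v);k=(n@(p+off*n-o))/(n@r);X=o+k*r;return np.array([(X-p)@d,X[2]])
def cross(a,i,j):
    pk=a[i:j].max()
    m=.5*(pk+.345);k=i+int(a[i:j].argmax());u=k
    while a[u]>m:u-=1
    w=k
    while a[w]>m:w+=1
    return u+(m-a[u])/(a[u+1]-a[u]), w-1+(a[w-1]-m)/(a[w-1]-a[w])
R={'top':[],'bot':[]}
for u in list(range(266,306))+list(range(337,344)):
    a,b=cross(C[:,u],222,254);R['top'].append(pl(u,a,-.02));R['bot'].append(pl(u,b,.02))
for k,a in R.items():
    a=np.array(a)
    for w,q in(('all',a),('left',a[a[:,0]>.05])):
        c=np.polyfit(q[:,0],q[:,1],1);r=q[:,1]-np.polyval(c,q[:,0]);print(k,w,np.degrees(np.arctan(c[0])).round(2),c[1].round(4),r.std().round(4))
a,_=cross(C[234],250,270);_,b=cross(C[245],330,356);print('ends',a,b,pl(a,234,0),pl(b,245,0))
# top view far end
D=cv2.GaussianBlur(T[...,0]/(T.sum(2)+1),(0,0),.7);a,_=cross(D[:,248],125,160);print('top far end',a,onz('top',248,a,p[2]+.010),onz('top',248,a,p[2]+.025))
for v in(142,160,175):
    a,b=cross(D[v],232,262);print(v,onz('top',a,v,p[2]+.025)[:2],onz('top',b,v,p[2]+.025)[:2])
E
```

```text
top all 0.24 0.142 0.0011
top left 0.89 0.1404 0.0011
bot all -0.51 0.1267 0.0004
bot left -0.17 0.1259 0.0003
ends 256.6500213167373 348.0568488308542 [0.22030873 0.12573843] [-0.07563552  0.13820296]
top far end 128.6297520764481 [0.66527416 0.27584749 0.13734701] [0.66167635 0.27398048 0.15234701]
142 [0.62242622 0.2914069 ] [0.62287008 0.25121626]
160 [0.57017938 0.29324017] [0.57057639 0.25370462]
175 [0.52697917 0.28998894] [0.52730693 0.25441266]
```

Level to within about half a degree and centred to within about 2 mm. One small nudge and a settle, then hand in.

```bash
python3 -m crank '[[0,-0.008,0,0,0.001],[0,-0.008,0,0,0.001],[0,-0.008,0,0,0.001],[0,-0.008,0,0,0.001],[0,-0.008,0,0,0.001]]'
python3 -c "from bench import close_job;print(close_job())"
```

```text
time: 22.22
position: [0.4426, 0.2766, 0.1274]
tool_rot: [0.034, 3.141, 0.0]
ft_force: [0.6, -0.2, -2.6]
grip_width: 0.451
grip_force: 58.0
the job is handed in; nothing more can be done
None
```

The job is handed in after about 22 s: the drawer is at its stop and the clapper is still gripped, level to about half a degree, centred within about 2 mm and about 93 mm above the pressing board; I levelled it by briefly resting only its back end on the cabinet top's front edge, and made no final check that the other objects stayed put.

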